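Empty a drawer box, then press it against its sprung front panel and hold

ROBOT

A 6-joint arm with a two-finger parallel gripper is mounted at the origin on the work surface. World frame = base frame: x ahead of the robot, y to its left, z up, the work surface at z = 0. Lengths are in m, angles in rad, forces in N, time in s.
With the tool pointing down it reaches from about 0.3 to 0.875 m from the base axis. Payload 6.4 kg.
Tool frame: the origin (TCP) lies at the centre of the arm's flange, where the gripper is bolted on; the fingertips stand 173 mm ahead of it and the grasp point (between the pads) lies 155 mm ahead of it (ctrl.pinch_z is the distance from the TCP to the grasp point, in m); z points along the fingers, y is the direction in which the jaws open and shut (so a half turn about z gives the same grasp; the last joint's range is limited). The gripper opens to 85 mm and grips with 20 to 120 N. Pads are 22 mm wide; open, the fingers measure 114 mm over their backs; the gripper's body (76 mm by 85 mm) begins 54 mm behind the grasp point. The pads swing forward as they close: fully open they stand 13 mm farther back than shut.
Start: joints at [0.922, 0.181, 1.607, -0, 1.354, -0.206], TCP at [0.246, 0.52, 0.405] pointing down, gripper open.
Joint ranges: [-2.99, 2.99], [-0.89, 2.07], [0.3, 2.58], [-1.14, 4.28], [0, 2.63], [-3.12, 3.12]. Speed limits (rad/s): [2.57, 2.57, 3.01, 3.14, 3.14, 3.14].

INTERFACE

Orientations are given as a unit quaternion [w, x, y, z].
In Python, from bench import ctrl gives the robot as it stands.
- The arm moves only by the tool drive_tool, never from a script. Its argument "commands" is a list that holds one entry, the list of rows, each a list of 7 numbers: the shift along the tool's x, y, z in units of 50 mm (1.0 is 50 mm), then the turn, a rotation vector about the tool's x, y, z in units of 8 degrees (1.0 is 8 degrees), then the closure in counts, from 0 (fully open) to 255 (shut). A call has 1 to 10 rows; each row shifts and turns the commanded pose from where the row before left it, along the tool's axes as they then stand; what a row does not reach is not made up. A row lasts 1/10 s, in which the tool goes at most 50 mm and 8.59 degrees, less where a joint would pass 70% of its speed; a pose out of reach is approached as far as the arm can. A call is refused whole if a number of a shift passes 1 or a number of a turn 1, either way. A call with a gripper value outside its range is refused whole. The fingers move at their own pace and stop on an object; the grip force is fixed at half the most. Time passes only in rows, so rows that do not move let the fingers close. It gives the time, the measured TCP pose, the force and the opening at its end, in the units of the state.
- ctrl.get_obs(): the state, without advancing time (a new reading comes with each control period).
- ctrl.camera(name): name is "scene" or "top"; returns a dict with "pixels" (420x560x3 uint8, red, green, blue), "depth" (420x560 float32, m along the optical axis (not along the pixel's ray), 0 where there is no reading), "intrinsics" (3x3 intrinsics, pixels), "k1" (the pictures are not rectified: a ray, as slopes to the right and down, at radius r is drawn at 1 + k1 r^2 times it, then the intrinsics apply), "R" (3x3) and "t" (3): a world point X has camera coordinates R X + t. Camera axes: x right, y down, z forward; pixel columns grow to the right and rows downward; lengths in m; the calibration is good to about 2 mm. A picture is of the moment at which its call begins.
- ctrl.hand_in(): hands the job in, once; it reports no verdict.
The state is a dict: "time_s": time; "q": joint angles; "dq": joint speeds; "joint_efforts": joint torques, N m; "eef_pos": TCP position; "eef_rot": TCP orientation; "wrist_force": force on the tool from outside, world axes, zero at the start; "torque": the same for the moment, N m; "opening": opening from 0.0 (shut) to 1.0 (fully open).
Only numpy, scipy, OpenCV 4.12 (cv2) and the standard library are available. Lean on these libraries where they do the work, as an engineer would, in place of code of your own. Each camera call takes 0.05 s, during which the arm holds its last target. There are 200 camera calls.

TASK

Empty the five loose wooden pieces out of the frontless drawer box into the grey felt bin. Then set the box flat on the white assembly jig, centred and square with its open end against the blue sprung front panel, and press steadily, never hard, until the panel's black pointers stand in the green of the gauge (about 10 N). Finish while still gripping the box and pressing like that, so that I can screw the front on, and leave the other things on the desk where they are.

Things in the scene. Friction and masses are not known exactly. Their poses are not given: they have to be found in the camera images.
- tray: light plywood drawer box lacking its front, 140 mm long (x) x 110 mm wide (y), about 0.28 kg. Floor 6 mm, side walls 8 mm, back wall 14 mm thick, tops 55 mm above the underside; the end at +x is fully open, no lip. Origin: centre of the underside, z up. The smooth pieces in it slide out when it is tilted 25 degrees or more, open end down
- tray_tab (a point): grip point in the dark wooden tab that continues the middle of the back wall upwards, flush with both its faces: tab 14 mm thick along the box's x, 64 mm wide along y, from 55 to 96 mm above the underside. This point: x = -63, y = 0, z = 74 mm in the box's frame
- tray_mouth (a point): middle of the open end of the drawer box, at the top face of its floor: x = 70, y = 0, z = 6 mm in the box's frame
- bin: open grey felt bin fixed to the desk, 200 mm (its x) x 180 mm (its y) outside, 70 mm tall, walls and floor 6 mm; origin at the centre of its underside
- jig: assembly jig fixed to the desk: white bed board 150 mm wide (y), x = -140 to 150 mm, top at z = 12 mm, with a wooden end block at x = 124 to 150 mm, 72 mm tall. Its x axis is the pressing direction, towards the end block. Origin on the desk, z up. On each side by the panel lies a gauge strip: yellow (too light), green (right), red (too hard) along +x
- panel: the drawer's blue front, 136 mm wide (y), 62 mm tall, 14 mm thick, standing across the jig's bed. Origin: bottom middle of its face to -x (the one to press), 12 mm above the desk; axes as the jig's. Unpressed at x = 60 mm in the jig's frame; springs let it slide to +x, 2 mm per N, stop at 45 mm. Its black pointers are in the green when pushed in 14 to 26 mm (20 mm is 10 N)
- block0: loose dark wooden block 26 x 26 x 24 mm tall, 14 g, at first standing in the drawer box; origin at the centre of its underside
- block1: loose terracotta-coloured round plug 26 mm across, 26 mm tall, 14 g, at first standing in the drawer box; origin at the centre of its underside
- block2: loose dark wooden block 26 x 26 x 24 mm tall, 14 g, at first standing in the drawer box; origin at the centre of its underside
- block3: loose terracotta-coloured round plug 26 mm across, 26 mm tall, 14 g, at first standing in the drawer box; origin at the centre of its underside
- block4: loose dark wooden block 26 x 26 x 24 mm tall, 14 g, at first standing in the drawer box; origin at the centre of its underside
- cup: white ceramic cup, 72 mm across, 85 mm tall; origin at the centre of its underside; not part of the job, leave it where it is
- glue: white glue bottle with an orange cap, 44 mm across, 130 mm tall; origin at the centre of its underside; not part of the job, leave it where it is
- jar: amber jar with a steel cap, 56 mm across, 60 mm tall; origin at the centre of its underside; not part of the job, leave it where it is
- driver: red-handled screwdriver lying on the desk; origin on its underside; not part of the job, leave it where it is
- sample: cork sample board, 70 x 100 x 12 mm, flat on the desk; origin at the centre of its underside; not part of the job, leave it where it is
There are look-alikes about, which are no part of the job. What is shaped like the block2 but turquoise is not meant.

How it is judged:
On the way, in this order (a step that is already met when the one before it is completed fails the run):
1. all five pieces lie in the felt bin (x of block0 in the frame of bin between -0.097 and 0.097 m and y of block0 in the frame of bin between -0.087 and 0.087 m and z of block0 in the frame of bin between -0.01 and 0.062 m and x of block1 in the frame of bin between -0.097 and 0.097 m and y of block1 in the frame of bin between -0.087 and 0.087 m and z of block1 in the frame of bin between -0.01 and 0.062 m and x of block2 in the frame of bin between -0.097 and 0.097 m and y of block2 in the frame of bin between -0.087 and 0.087 m and z of block2 in the frame of bin between -0.01 and 0.062 m and x of block3 in the frame of bin between -0.097 and 0.097 m and y of block3 in the frame of bin between -0.087 and 0.087 m and z of block3 in the frame of bin between -0.01 and 0.062 m and x of block4 in the frame of bin between -0.097 and 0.097 m and y of block4 in the frame of bin between -0.087 and 0.087 m and z of block4 in the frame of bin between -0.01 and 0.062 m), for 0.2 s.
2. the box is flat on the jig, square to the panel, and presses it with a steady 6 to 14 N (contact force between tray and panel between 6 and 14 N and x of panel in the frame of jig between 0.071 and 0.089 m and x of tray_mouth in the frame of panel between -0.006 and 0.006 m and y of tray_mouth in the frame of panel between -0.02 and 0.02 m and z of tray in the frame of jig between 0.006 and 0.02 m and angle between tray's own z axis and vertical below 0.09 rad and angle between the x axis of tray and the x axis of jig, either way round below 0.1 rad and linear speed of tray below 0.01 m/s and contact force between the fingers and tray above 2 N), for 1 s.
At the end, for the whole second after the job is handed in: All five pieces lie in the bin; the box is gripped, still, flat on the bed (-6/+8 mm, 5 degrees), open end within 6 mm of the panel, centred within 20 mm, square within 5.7 degrees, pressing it with 6 to 14 N (panel in by 11 to 29 mm) (all of step 1 and all of step 2); the arm keeps its last pose, push and grip.
It fails at once if the panel is pressed hard (over 22 N) (contact force between tray and panel above 22 N).
It fails at once if the cup, glue, jar, screwdriver or cork sample is disturbed (moved over 30 mm) (distance of any of cup, glue, jar, driver, sample from where it was at the start of the episode above 0.03 m).
It also fails if it takes over 64 s, if anything falls off the work surface, if the arm or the gripper's body presses on something with over 40 N, if the wrist force passes 120 N, or if a joint passes its speed limit or range.

## Working session

There is one attempt and no reset: what is moved stays moved. The work goes in short steps, Python scripts to look and compute and a tool call to move; the robot and the scene stay as the last step left them, time stands still between calls to the robot, and variables do not carry over. Pictures are saved under pics/ and viewed, about 8 in all and at most 12, crops included, and the job is handed in when it is done.

Besides the shell and the picture viewer there is one more tool, called after ">>>" as name([rows], argument=value, ...), one row to a line, values as JSON. drive_tool: Moves the arm, as the interface text tells. Its arguments: {"type":"object","properties":{"commands":{"type":"array","items":{"type":"array","items":{"type":"array","items":{"type":"number"}}}}},"required":["commands"]}

```bash
ls; mkdir -p pics; python3 - <<'E'
from bench import ctrl
import cv2, numpy as np
o=ctrl.get_obs()
for k in o: print(k,np.round(o[k],3))
for n in("scene","top"):
    c=ctrl.camera(n); np.savez(f"pics/{n}0.npz",**c)
    cv2.imwrite(f"pics/{n}0.png",cv2.resize(c["pixels"][:,:,::-1],None,fx=1.42,fy=1.42))
    print(n,c["intrinsics"],c["k1"],c["R"],c["t"],-c["R"].T@c["t"])
E
```

```text
pics
time_s 0.0
q [ 0.922  0.182  1.608  0.     1.354 -0.206]
dq [ 0.002  0.001 -0.001  0.001  0.001 -0.001]
joint_efforts [-1.0000e-03 -4.4486e+01 -3.5134e+01 -0.0000e+00  9.0000e-03 -0.0000e+00]
eef_pos [0.246 0.519 0.404]
eef_rot [-0.     0.22   0.976 -0.001]
wrist_force [-0.039 -0.529 -0.61 ]
torque [-0.044  0.007 -0.021]
opening 0.999
scene [[484.58513363   0.         277.52177184]
 [  0.         484.58513363 212.26901696]
 [  0.           0.           1.        ]] -0.12756823577623322 [[-0.74012353  0.67222203  0.0182948 ]
 [ 0.4408743   0.50559087 -0.74162506]
 [-0.50778639 -0.54082845 -0.67056512]] [ 0.46094407 -0.19250111  1.48375283] [1.17945383 0.58992579 0.84375636]
top [[516.76825355   0.         278.89385307]
 [  0.         516.76825355 205.69760759]
 [  0.           0.           1.        ]] 0.002841596056300087 [[-0.03024765 -0.99953087 -0.00480917]
 [-0.99289351  0.03060012 -0.1150048 ]
 [ 0.11509801  0.00129637 -0.99335329]] [-0.03443498  0.58959988  1.06936067] [ 0.46128703 -0.05384694  1.12989416]
```

View pics/top0.png

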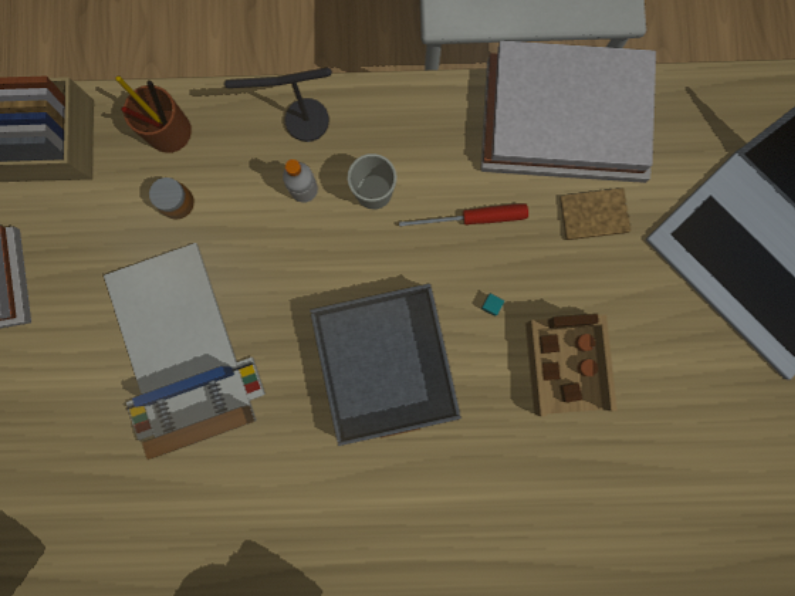

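View pics/scene0.png

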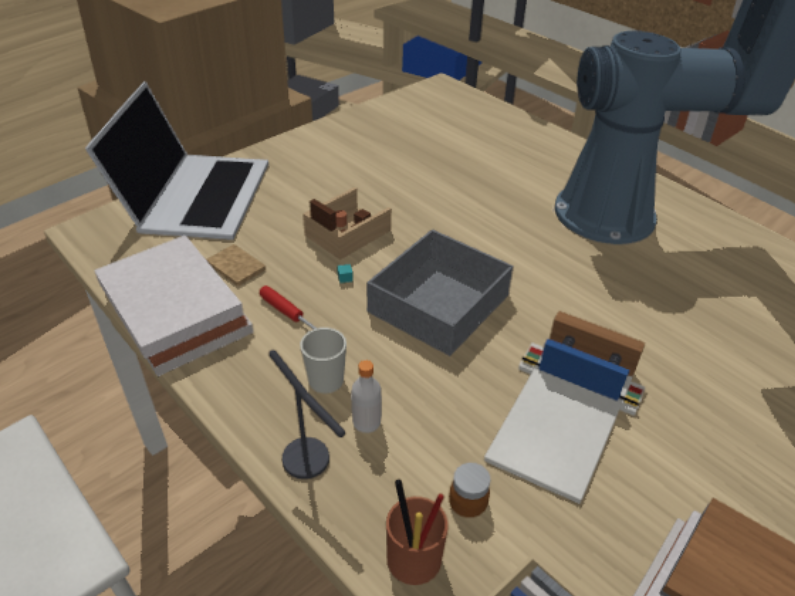

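The top view (scaled by 1.42) shows the tray at (572,365), with its tab at the far end (575,320) and its mouth towards the robot. The bin is at (385,363). The jig is at (185,345), its panel at (185,385) and its end block nearest the robot. The scene view agrees. Next I measure with depth points and colour masks.

```bash
cat > h.py <<'E'
import numpy as np, cv2
def cloud(c):
    K=c["intrinsics"];h,w=c["depth"].shape
    u,v=np.meshgrid(np.arange(w),np.arange(h))
    D=np.array([float(c["k1"]),0,0,0,0])
    s=cv2.undistortPoints(np.stack([u,v],-1).reshape(-1,1,2).astype(np.float64),K,D).reshape(h,w,2)
    P=np.dstack([s,np.ones((h,w))])*c["depth"][...,None]
    return (P-np.asarray(c["t"]))@c["R"], cv2.cvtColor(c["pixels"],cv2.COLOR_RGB2HSV)
def box(p):
    (c,s,a)=cv2.minAreaRect((p[:,:2]*1000).astype(np.float32)); return np.round(c,1),np.round(s,1),round(a,2),len(p),np.round(np.median(p[:,2])*1000,1)
def reg(W,x0,x1,y0,y1,z0,z1):
    return (W[...,0]>x0)&(W[...,0]<x1)&(W[...,1]>y0)&(W[...,1]<y1)&(W[...,2]>z0)&(W[...,2]<z1)
E
python3 - <<'E'
from h import *
c=dict(np.load("pics/top0.npz")); W,H=cloud(c)
def px(u,v): return np.round(W[int(v/1.42),int(u/1.42)],3)
for n,p in dict(tab=(575,320),bin=(385,363),bed=(160,300),panel=(185,385),endb=(200,430),cube=(493,304),desk=(400,550)).items(): print(n,px(*p))
def clean(m):
    n,l,s,_=cv2.connectedComponentsWithStats(m.astype(np.uint8)); k=1+np.argmax(s[1:,4]); return l==k
print("bed",box(W[clean((H[...,1]<45)&(H[...,2]>110)&reg(W,.2,.75,.1,.45,.004,.02))]))
print("panel",box(W[clean((H[...,0]>100)&(H[...,0]<125)&(H[...,1]>110)&reg(W,.2,.6,.1,.45,.06,.09))]))
print("endblk",box(W[clean(reg(W,.2,.6,.1,.45,.06,.09)&(H[...,0]<25)&(H[...,1]>70))]))
tx,ty=px(572,365)[:2]
print("trayrim",box(W[reg(W,tx-.12,tx+.12,ty-.1,ty+.1,.048,.062)]))
print("traytab",box(W[clean(reg(W,tx-.12,tx+.12,ty-.1,ty+.1,.088,.105))]))
print("trayall",box(W[clean(reg(W,tx-.12,tx+.12,ty-.1,ty+.1,.02,.062))]))
bx,by=px(385,363)[:2]
print("bin",box(W[clean(reg(W,bx-.15,bx+.15,by-.12,by+.12,.063,.077))]))
E
```

```text
tab [ 0.534 -0.301  0.098]
bin [ 0.485 -0.032  0.007]
bed [0.59  0.31  0.015]
panel [0.46  0.253 0.076]
endb [0.397 0.234 0.072]
cube [ 0.567 -0.198  0.024]
desk [ 0.206 -0.045 -0.002]
bed (array([562.3, 284.1]), array([204.1, 173.3]), 18.62, 5440, np.float64(13.7))
panel (array([462.2, 250.1]), array([ 12.8, 108.7]), 18.31, 324, np.float64(76.4))
endblk (array([392.3, 240.6]), array([ 25.6, 149.6]), 17.96, 951, np.float64(73.2))
trayrim (array([ 472.7, -306.1]), array([139.1, 111.4]), 2.7, 712, np.float64(55.5))
traytab (array([ 534.8, -302.5]), array([13.9, 63.9]), 2.47, 227, np.float64(96.4))
trayall (array([ 470.5, -272. ]), array([139. ,  43.1]), 2.51, 832, np.float64(38.4))
bin (array([482.4, -31.6]), array([200.3, 180.3]), 10.72, 1144, np.float64(70.5))
```

>>> drive_tool([
  [[0,0,0,0,0,0.97,0],[0,0,0,0,0,0.97,0],[0,0,0,0,0,0.97,0],[0,0,0,0,0,0.97,0],[0,0,0,0,0,0.97,0],[0,0,0,0,0,0.97,0],[0,0,0,0,0,0.97,0],[0,0,0,0,0,0.97,0],[0,0,0,0,0,0,0]],
])

```text
time_s: 1.0
eef_pos: [0.2463, 0.5194, 0.4042]
eef_rot: [0.0, 0.692, 0.722, -0.0]
wrist_force: [0.8, -0.4, 0.2]
opening: 0.999
```

```bash
cat >> h.py <<'E'
from scipy.spatial.transform import Rotation as Rn
def toolR(yaw,tilt=0):
    "tool y axis heading yaw deg, tool down, then turned by -tilt about own x (points outwards)"
    a=np.radians(yaw); y=np.array([np.cos(a),np.sin(a),0]); z=np.array([0,0,-1.]); x=np.cross(y,z)
    return Rn.from_matrix(np.c_[x,y,z])*Rn.from_rotvec([-np.radians(tilt),0,0])
def plan(o,pos,R=None):
    q=o["eef_rot"]; C=Rn.from_quat([q[1],q[2],q[3],q[0]]); d=np.asarray(pos)-o["eef_pos"]
    r=np.degrees((C.inv()*(R or C)).as_rotvec())/8
    return "shift(tool,units)",np.round(C.inv().apply(d)/.05,2),"turn units",np.round(r,2)
E
python3 - <<'E'
from h import *; from bench import ctrl
print(plan(ctrl.get_obs(),[.535,-.303,.33],toolR(2.6)))
E
```

```text
('shift(tool,units)', array([-16.68,   5.06,   1.49]), 'turn units', array([-0.  ,  0.01, -0.01]))
```

>>> drive_tool([
  [[-0.83,0.25,0.07,0,0,0,0],[-0.83,0.25,0.07,0,0,0,0],[-0.83,0.25,0.07,0,0,0,0],[-0.83,0.25,0.07,0,0,0,0],[-0.83,0.25,0.07,0,0,0,0],[-0.83,0.25,0.07,0,0,0,0],[-0.83,0.25,0.07,0,0,0,0],[-0.83,0.25,0.07,0,0,0,0],[-0.83,0.25,0.07,0,0,0,0],[-0.83,0.25,0.07,0,0,0,0]],
])

```text
time_s: 2.0
eef_pos: [0.3898, 0.1089, 0.3697]
eef_rot: [0.0, 0.69, 0.724, 0.0]
wrist_force: [0.9, 0.4, -0.2]
opening: 0.999
```

>>> drive_tool([
  [[-0.83,0.25,0.07,0,0,0,0],[-0.83,0.25,0.07,0,0,0,0],[-0.83,0.25,0.07,0,0,0,0],[-0.83,0.25,0.07,0,0,0,0],[-0.83,0.25,0.07,0,0,0,0],[-0.83,0.25,0.07,0,0,0,0],[-0.83,0.25,0.07,0,0,0,0],[-0.83,0.25,0.07,0,0,0,0],[-0.83,0.25,0.07,0,0,0,0],[0,0,0,0,0,0,0]],
])

```text
time_s: 3.0
eef_pos: [0.5192, -0.2622, 0.3373]
eef_rot: [0.0, 0.691, 0.723, -0.0]
wrist_force: [0.3, 0.4, 0.3]
opening: 1.0
```

```bash
python3 - <<'E'
from h import *; from bench import ctrl
print(plan(ctrl.get_obs(),[.535,-.303,.229],toolR(2.6)))
E
```

```text
('shift(tool,units)', array([-0.83,  0.28,  2.17]), 'turn units', array([ 0.  ,  0.01, -0.01]))
```

>>> drive_tool([
  [[-0.42,0.14,0,0,0,0,0],[-0.41,0.14,0,0,0,0,0],[0,0,0.5,0,0,0,0],[0,0,0.5,0,0,0,0],[0,0,0.5,0,0,0,0],[0,0,0.4,0,0,0,0],[0,0,0.27,0,0,0,0],[0,0,0,0,0,0,0],[0,0,0,0,0,0,0]],
])

```text
time_s: 3.9
eef_pos: [0.5347, -0.2983, 0.2302]
eef_rot: [0.0, 0.691, 0.723, 0.0]
wrist_force: [-0.3, -0.2, 0.2]
opening: 1.005
```

```bash
python3 - <<'E'
from h import *; from bench import ctrl
print(plan(ctrl.get_obs(),[.535,-.303,.229],toolR(2.6)))
c=ctrl.camera("top");s=ctrl.camera("scene")
a=cv2.resize(c["pixels"][150:310,330:490,::-1],(400,400)); b=cv2.resize(s["pixels"][70:230,160:320,::-1],(400,400))
cv2.imwrite("pics/g1.png",np.hstack([a,b]))
E
```

```text
('shift(tool,units)', array([-0.09,  0.  ,  0.02]), 'turn units', array([0., 0., 0.]))
```

View pics/g1.png

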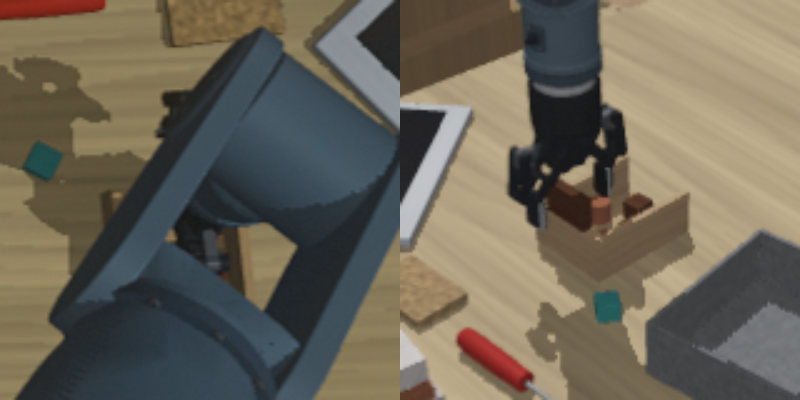

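The crop shows the fingers straddling the dark tab (right half, about (570,205)), with the laptop and cork clear. Now I close and lift.

>>> drive_tool([
  [[-0.09,0,0.02,0,0,0,0],[0,0,0,0,0,0,150],[0,0,0,0,0,0,200],[0,0,0,0,0,0,255],[0,0,0,0,0,0,255],[0,0,0,0,0,0,255],[0,0,0,0,0,0,255],[0,0,0,0,0,0,255]],
])

```text
time_s: 4.8
eef_pos: [0.5347, -0.3029, 0.2287]
eef_rot: [-0.0, 0.691, 0.723, -0.0]
wrist_force: [-1.6, -0.8, 1.8]
opening: 0.152
```

>>> drive_tool([
  [[0,0,0,0,0,0,255],[0,0,-0.1,0,0,0,255],[0,0,-0.2,0,0,0,255],[0,0,-0.3,0,0,0,255],[0,0,-0.4,0,0,0,255],[0,0,-0.4,0,0,0,255],[0,0,-0.4,0,0,0,255],[0,0,-0.3,0,0,0,255],[0,0,-0.1,0,0,0,255],[0,0,0,0,0,0,255]],
])

```text
time_s: 5.8
eef_pos: [0.5349, -0.303, 0.3399]
eef_rot: [0.001, 0.691, 0.723, 0.0]
wrist_force: [-0.1, -0.1, -3.2]
opening: 0.156
```

```bash
python3 - <<'E'
from h import *; from bench import ctrl
b=np.radians(10.7); tr=lambda th:None
o=ctrl.get_obs(); print(np.round(o["q"],2))
# dump pose: tray level at yaw 10.7(tool y); tool y=-tray x. mouth in tray rel to grip: tray(133,0,-68)mm -> tool y=-133,z=+68+155
def tcp(mouth,R): return np.array(mouth)-R.apply([0,-.133,.223])
bx=np.array([np.cos(b),np.sin(b),0]); m=np.array([.4824,-.0316,.058])+.025*bx
for t in(0,20,40):
    R=toolR(10.7,t); P=tcp(m+[0,0,.1*(t==0)],R); print(t,P.round(3),plan(o,P,R))
E
```

```text
[-0.71  0.33  1.56  0.    1.25 -0.75]
0 [ 0.638 -0.002  0.381] ('shift(tool,units)', array([ 5.92,  2.32, -0.83]), 'turn units', array([ 0.01,  0.01, -1.02]))
20 [ 0.555 -0.018  0.313] ('shift(tool,units)', array([5.68, 0.65, 0.53]), 'turn units', array([-2.49,  0.19, -1.01]))
40 [ 0.466 -0.035  0.314] ('shift(tool,units)', array([ 5.42, -1.13,  0.5 ]), 'turn units', array([-4.98,  0.37, -0.97]))
```

>>> drive_tool([
  [[0.1,0.04,-0.1,0,0,-0.1,255],[0.3,0.1,-0.1,0,0,-0.2,255],[0.5,0.2,-0.1,0,0,-0.2,255],[0.6,0.25,-0.1,0,0,-0.2,255],[0.7,0.3,-0.1,0,0,-0.2,255],[0.8,0.3,-0.1,0,0,-0.12,255],[0.8,0.3,-0.1,0,0,0,255],[0.8,0.3,-0.1,0,0,0,255],[0.6,0.2,0,0,0,0,255],[0.4,0.2,0,0,0,0,255]],
])

```text
time_s: 6.8
eef_pos: [0.5998, -0.0059, 0.3785]
eef_rot: [-0.001, 0.636, 0.771, 0.0]
wrist_force: [-0.2, -0.1, -2.1]
opening: 0.152
```

>>> drive_tool([
  [[0.2,0.1,0,0,0,0,255],[0.1,0,0,0,0,0,255],[0,0,0,0,0,0,255],[0,0,0,0,0,0,255]],
])

```text
time_s: 7.2
eef_pos: [0.6022, 0.005, 0.3785]
eef_rot: [-0.0, 0.638, 0.77, -0.0]
wrist_force: [-0.8, 0.2, -2.7]
opening: 0.156
```

```bash
python3 - <<'E'
from h import *; from bench import ctrl
o=ctrl.get_obs()
b=np.radians(10.7)
bx=np.array([np.cos(b),np.sin(b),0]); m=np.array([.4824,-.0316,.058])+.025*bx
q=o["eef_rot"]; C=Rn.from_quat([q[1],q[2],q[3],q[0]])
def tcp(m,R): return m-R.apply([0,-.133,.223])
print("mouth now",o["eef_pos"]+C.apply([0,-.133,.223]),"want",m)
prev=None
# path in 4-deg steps: shift in current tool axes per row
P0=o["eef_pos"];R0=C
for t in range(5,41,5):
    mm=m+[0,0,.1*(1-t/40)]; R=toolR(10.7,t);P=tcp(mm,R)
    print(t,np.round(R0.inv().apply(P-P0)/.05,2),np.round(np.degrees((R0.inv()*R).as_rotvec())/8,2)); P0,R0=P,R
c=ctrl.camera("scene"); cv2.imwrite("pics/d1.png",c["pixels"][60:300,160:420,::-1].repeat(2,0).repeat(2,1))
E
```

```text
mouth now [ 0.47144138 -0.01966737  0.15557803] want [ 0.50696532 -0.02695833  0.058     ]
5 [-0.27  0.27 -0.01] [-0.63  0.   -0.  ]
10 [-0.   -0.42  0.03] [-0.62  0.    0.  ]
15 [ 0.   -0.44  0.03] [-0.62  0.    0.  ]
20 [ 0.   -0.46  0.03] [-0.62  0.   -0.  ]
25 [ 0.   -0.48  0.02] [-0.62  0.   -0.  ]
30 [-0.   -0.5   0.01] [-0.62  0.    0.  ]
35 [ 0.   -0.52  0.  ] [-0.63 -0.   -0.  ]
40 [ 0.   -0.54 -0.01] [-0.62  0.    0.  ]
```

View pics/d1.png

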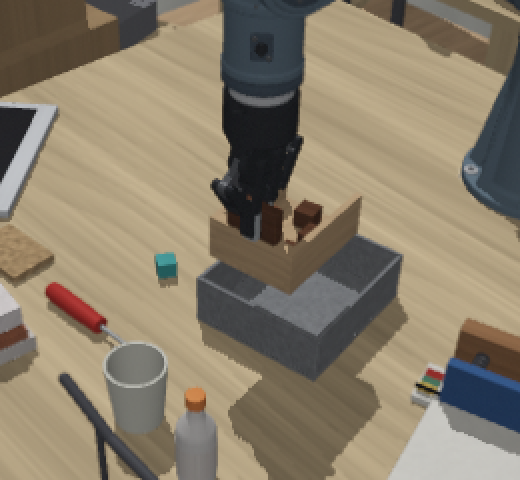

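The picture shows the box held level over the bin with its mouth towards the robot and the blocks inside. I shift it, then tilt it to 40° about the mouth.

>>> drive_tool([
  [[-0.13,0.3,0,0,0,0,255],[-0.14,0.37,0,0,0,0,255],[0,-0.4,0.02,-0.62,0,0,255],[0,-0.42,0.03,-0.62,0,0,255],[0,-0.44,0.03,-0.62,0,0,255],[0,-0.46,0.03,-0.62,0,0,255],[0,-0.48,0.02,-0.63,0,0,255],[0,-0.5,0.01,-0.63,0,0,255],[0,-0.52,0,-0.63,0,0,255],[0,-0.54,-0.01,-0.63,0,0,255]],
])

```text
time_s: 8.25
eef_pos: [0.4661, -0.0345, 0.3138]
eef_rot: [0.221, 0.599, 0.723, 0.264]
wrist_force: [0.6, 0.7, -1.8]
opening: 0.157
```

>>> drive_tool([
  [[0,0,0,0,0,0,255],[0,0,0,0,0,0,255],[0,0,0,0,0,0,255],[0,0,0,0,0,0,255],[0,0,0,0,0,0,255],[0,0,0,0,0,0,255],[0,0,0,0,0,0,255],[0,0,0,0,0,0,255]],
])

```text
time_s: 9.05
eef_pos: [0.4672, -0.0333, 0.3136]
eef_rot: [0.218, 0.599, 0.724, 0.263]
wrist_force: [0.5, 1.1, -2.9]
opening: 0.157
```

```bash
python3 - <<'E'
from h import *; from bench import ctrl
o=ctrl.get_obs()
q=o["eef_rot"]; C=Rn.from_quat([q[1],q[2],q[3],q[0]])
print("mouth now",o["eef_pos"]+C.apply([0,-.133,.223]),C.as_matrix()[:,2])
c=ctrl.camera("scene");W,H=cloud(c); cv2.imwrite("pics/d2.png",c["pixels"][60:300,160:420,::-1].repeat(2,0).repeat(2,1))
E
```

```text
mouth now [ 0.50791506 -0.02563026  0.05731077] [ 0.63137688  0.11963807 -0.76619186]
```

View pics/d2.png

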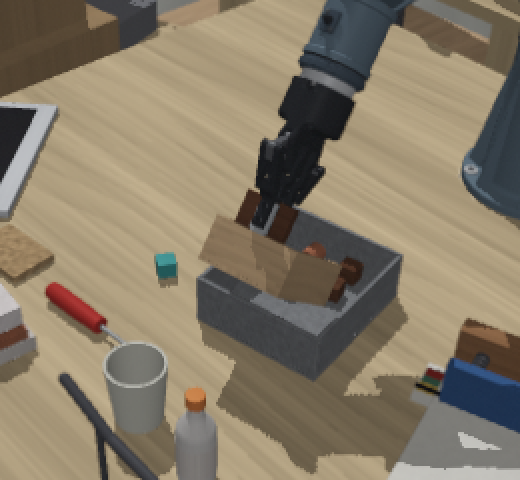

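The picture shows pieces at the mouth, near (315,250) and (345,270), and some may still be on the tray floor. I'll raise the box and tilt it further so they clear.

>>> drive_tool([
  [[0,0.05,-0.25,-0.2,0,0,255],[0,0.05,-0.25,-0.3,0,0,255],[0,0.05,-0.25,-0.3,0,0,255],[0,0.05,-0.25,-0.3,0,0,255],[0,0.03,-0.25,-0.2,0,0,255],[0,0,-0.12,0,0,0,255],[0,0,0,0,0,0,255],[0,0,0,0,0,0,255],[0,0,0,0,0,0,255],[0,0,0,0,0,0,255]],
])

```text
time_s: 10.1
eef_pos: [0.4282, -0.0407, 0.3698]
eef_rot: [0.271, 0.577, 0.697, 0.328]
wrist_force: [0.1, -0.4, -2.7]
opening: 0.156
```

```bash
python3 - <<'E'
from h import *; from bench import ctrl
o=ctrl.get_obs()
q=o["eef_rot"]; C=Rn.from_quat([q[1],q[2],q[3],q[0]])
print("mouth now",o["eef_pos"]+C.apply([0,-.133,.223]),C.as_matrix()[:,2],o["wrist_force"])
c=ctrl.camera("scene");W,H=cloud(c); cv2.imwrite("pics/d3.png",c["pixels"][60:300,160:420,::-1].repeat(2,0).repeat(2,1))
E
```

```text
mouth now [ 0.51344505 -0.02442648  0.12504621] [ 0.75636005  0.14371581 -0.63817336] [ 0.06048951 -0.4043324  -2.65912824]
```

View pics/d3.png

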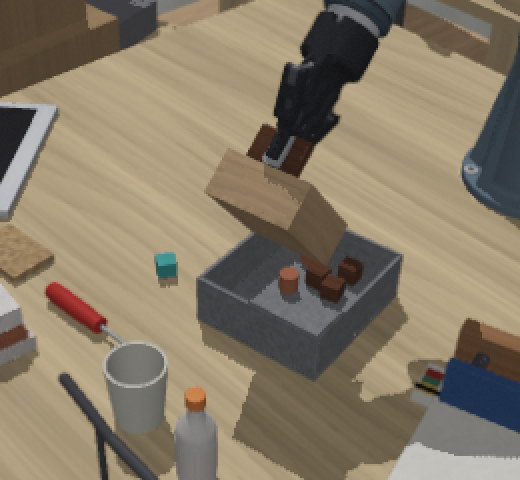

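```bash
python3 - <<'E'
from h import *; from bench import ctrl
o=ctrl.get_obs()
q=o["eef_rot"]; R0=Rn.from_quat([q[1],q[2],q[3],q[0]]); P0=o["eef_pos"]; Pe=np.array([.56,.03,.40])
for i in range(1,9):
    P=o["eef_pos"]+(Pe-o["eef_pos"])*i/8; R=toolR(10.7,50*(1-i/8))
    print(np.round(R0.inv().apply(P-P0)/.05,2),np.round(np.degrees((R0.inv()*R).as_rotvec())/8,2)); P0,R0=P,R
W,H=cloud(dict(np.load("pics/top0.npz")))
for u,v in((172,195),(300,180),(372,180)): print(W[int(v/1.42),int(u/1.42)].round(3))
E
```

```text
[0.11 0.29 0.23] [ 0.83 -0.01 -0.  ]
[0.11 0.31 0.19] [0.78 0.   0.  ]
[0.11 0.33 0.16] [ 0.78  0.   -0.  ]
[0.11 0.34 0.12] [0.78 0.   0.  ]
[0.11 0.36 0.08] [0.78 0.   0.  ]
[0.11 0.36 0.04] [ 0.78  0.   -0.  ]
[0.11 0.36 0.  ] [ 0.78 -0.    0.  ]
[ 0.11  0.36 -0.04] [ 0.78 -0.    0.  ]
[0.741 0.277 0.062]
[0.749 0.082 0.098]
[ 0.771 -0.018  0.007]
```

>>> drive_tool([
  [[0,0,-0.4,0,0,0,255],[0.1,0.29,0.23,0.8,0,0,255],[0.1,0.31,0.19,0.78,0,0,255],[0.1,0.33,0.16,0.78,0,0,255],[0.1,0.34,0.12,0.78,0,0,255],[0.1,0.36,0.08,0.78,0,0,255],[0.1,0.36,0.04,0.78,0,0,255],[0.1,0.36,0,0.78,0,0,255],[0.1,0.3,0,0.78,0,0,255],[0,0,0,0,0,0,255]],
])

```text
time_s: 11.15
eef_pos: [0.5445, 0.0224, 0.4113]
eef_rot: [0.001, 0.637, 0.771, 0.002]
wrist_force: [0.9, -0.2, -2.7]
opening: 0.158
```

```bash
python3 - <<'E'
from h import *; from bench import ctrl
o=ctrl.get_obs()
a=np.radians(18.1); jx=-np.array([np.cos(a),np.sin(a),0]); J=np.array([.3923,.2406,0])-.137*jx
G=J+(.04-.133)*jx; print("grip",G)
print(plan(o,G+[0,0,.32],toolR(18.1)))
E
```

```text
grip [0.61091862 0.31205558 0.        ]
('shift(tool,units)', array([5.44, 2.38, 1.84]), 'turn units', array([ 0.03, -0.  , -0.91]))
```

>>> drive_tool([
  [[0,0,0,0,0,-0.3,255],[0,0,0,0,0,-0.4,255],[0.3,0.2,0,0,0,-0.2,255],[0.5,0.3,0,0,0,0,255],[0.7,0.45,0,0,0,0,255],[0.8,0.5,0.2,0,0,0,255],[0.8,0.5,0.3,0,0,0,255],[0.8,0.5,0.3,0,0,0,255],[0.7,0.4,0.3,0,0,0,255],[0.4,0.2,0.2,0,0,0,255]],
])

```text
time_s: 12.15
eef_pos: [0.6111, 0.3089, 0.3458]
eef_rot: [0.001, 0.588, 0.809, 0.003]
wrist_force: [-0.9, -0.1, -2.6]
opening: 0.156
```

>>> drive_tool([
  [[0.1,0,0,0,0,0,255],[0,0,0,0,0,0,255],[0,0,0,0,0,0,255]],
])

```text
time_s: 12.45
eef_pos: [0.6102, 0.3099, 0.3483]
eef_rot: [0.002, 0.589, 0.808, 0.003]
wrist_force: [0.1, -1.0, -1.4]
opening: 0.158
```

```bash
python3 - <<'E'
from h import *; from bench import ctrl
o=ctrl.get_obs()
G=np.array([.6109,.3120,.26])
print(plan(o,G,toolR(18.1)),o["wrist_force"])
c=ctrl.camera("top");W,H=cloud(c);s=ctrl.camera("scene");V,HS=cloud(s)
z=.33-.229
m=reg(W,.38,.62,.15,.4,.09,.2)
z=np.round(np.percentile(W[m][:,2],[5,50,95]),3);print(z)
for n,X in(("top",W),("scene",V)):
  for lo,hi in((.145,.155),(.15,.16),(.155,.17)):
    p=X[reg(X,.38,.7,.12,.45,lo,hi)]; print(n,lo,box(p) if len(p)>20 else len(p))
cv2.imwrite("pics/j1.png",np.hstack([cv2.resize(c["pixels"][160:340,60:340,::-1],(560,360)),cv2.resize(s["pixels"][180:360,290:400,::-1],(220,360))]))
E
```

```text
('shift(tool,units)', array([0.04, 0.01, 1.77]), 'turn units', array([ 0.05,  0.01, -0.03])) [ 0.10378832 -0.96885719 -1.42064612]
[0.124 0.128 0.177]
top 0.145 (array([553.8, 287.6]), array([138. , 107.5]), 18.02, 219, np.float64(149.9))
top 0.15 (array([554.3, 287.7]), array([139.3, 107.1]), 17.78, 218, np.float64(155.0))
top 0.155 (array([554.3, 288.1]), array([140.3, 107.8]), 17.83, 337, np.float64(162.9))
scene 0.145 (array([555.8, 292.2]), array([140.4, 109.5]), 14.85, 263, np.float64(150.1))
scene 0.15 (array([556.2, 292.4]), array([139.7, 109.5]), 14.88, 271, np.float64(155.3))
scene 0.155 (array([556.1, 292.3]), array([139.5, 109.5]), 14.88, 405, np.float64(162.3))
```

View pics/j1.png

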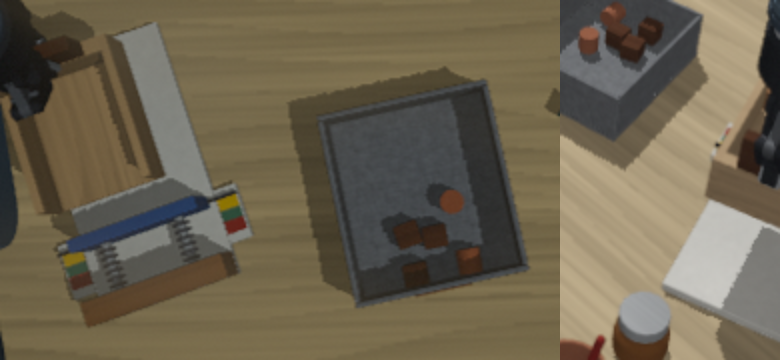

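The top view shows all five pieces inside the bin, at about (452,200), (405,235), (433,235), (415,272) and (469,261). The box is empty and square over the bed, about 22 mm short of the panel. I lower it now.

>>> drive_tool([
  [[0.04,0,0.2,0.05,0,0,255],[0.04,0,0.3,0,0,0,255],[0,0,0.4,0,0,0,255],[0,0,0.4,0,0,0,255],[0,0,0.3,0,0,0,255],[0,0,0.2,0,0,0,255],[0,0,0.1,0,0,0,255],[0,0,0.06,0,0,0,255],[0,0,0,0,0,0,255],[0,0,0,0,0,0,255]],
])

```text
time_s: 13.55
eef_pos: [0.6092, 0.3148, 0.2506]
eef_rot: [0.0, 0.588, 0.809, -0.0]
wrist_force: [0.2, -0.1, -1.8]
opening: 0.157
```

```bash
cat > chk.py <<'E'
from h import *; from bench import ctrl
o=ctrl.get_obs()
print("grip tgt",plan(o,[.6109,.3120,.2407],toolR(18.1)),"F",o["wrist_force"].round(1),o["eef_pos"].round(4))
a=np.radians(18.1); jx=-np.array([np.cos(a),np.sin(a),0]); jy=np.array([-jx[1],jx[0],0]); J=np.array([.3923,.2406,0])-.137*jx
c=ctrl.camera("top");W,H=cloud(c)
X=np.dstack([(W-J)@jx,(W-J)@jy,W[...,2]])
b=(H[...,0]>100)&(H[...,0]<125)&(H[...,1]>110)&reg(X,.03,.12,-.08,.08,.068,.085)
p=X[b]; print("panel centre x",np.median(p[:,0]).round(4),"-> pushed mm",(1000*(np.median(p[:,0])-.0676)).round(1),len(p))
r=X[reg(X,-.12,.12,-.09,.09,.055,.072)&(H[...,0]<30)&(H[...,1]>50)]; r=r[r[:,0]<np.median(p[:,0])-.008]
print("rim in jig",box(r))
f=X[reg(X,-.1,.1,-.04,.04,.008,.035)&(H[...,0]<30)&(H[...,1]>60)]; f=f[f[:,0]<np.median(p[:,0])-.015]
A=np.c_[f[:,0],f[:,1],np.ones(len(f))]; print("floor slopes x,y",np.linalg.lstsq(A,f[:,2],rcond=None)[0].round(4),len(f),np.median(f[:,2]).round(4))
E
python3 chk.py
```

```text
grip tgt ('shift(tool,units)', array([-0.06,  0.01,  0.2 ]), 'turn units', array([ 0.  ,  0.01, -0.02])) F [ 0.2 -0.1 -1.8] [0.6092 0.3148 0.2506]
panel centre x 0.0677 -> pushed mm 0.1 425
rim in jig (array([-30.5,   0.5]), array([106.9, 138.8]), 89.61, 289, np.float64(63.9))
floor slopes x,y [-0.0035 -0.0028  0.0294] 1956 0.0296
```

>>> drive_tool([
  [[0,0,0.08,0,0,0,255],[0,0,0.06,0,0,0,255],[0,0,0.02,0,0,0,255],[0,0,0,0,0,0,255],[0,0,0.02,0,0,0,255],[0,0,0,0,0,0,255],[0,0,0,0,0,0,255]],
])

```text
time_s: 14.3
eef_pos: [0.6089, 0.3147, 0.2408]
eef_rot: [-0.0, 0.588, 0.809, -0.001]
wrist_force: [0.4, 0.2, -2.0]
opening: 0.157
```

>>> drive_tool([
  [[0,0,0.02,0,0,0,255],[0,-0.05,0,0,0,0,255],[0,-0.07,0,0,0,0,255],[0,-0.07,0,0,0,0,255],[0,-0.07,0,0,0,0,255],[0,-0.04,0,0,0,0,255],[0,0,0,0,0,0,255],[0,0,0,0,0,0,255]],
])

```text
time_s: 15.1
eef_pos: [0.5947, 0.3102, 0.2408]
eef_rot: [0.0, 0.588, 0.809, -0.0]
wrist_force: [1.5, -0.2, 7.2]
opening: 0.161
```

```bash
python3 chk.py
```

```text
grip tgt ('shift(tool,units)', array([-0.06,  0.32,  0.  ]), 'turn units', array([ 0.  ,  0.01, -0.02])) F [ 1.5 -0.2  7.2] [0.5947 0.3102 0.2408]
panel centre x 0.0677 -> pushed mm 0.1 429
rim in jig (array([-16.1,  -1.7]), array([111.9, 139.5]), 89.74, 699, np.float64(67.6))
floor slopes x,y [-0.007   0.0084  0.0197] 1897 0.0196
```

>>> drive_tool([
  [[0,0,-0.01,0,0,0,255],[0,-0.04,0,0,0,0,255],[0,-0.04,0,0,0,0,255],[0,-0.04,0,0,0,0,255],[0,-0.04,0,0,0,0,255],[0,-0.04,0,0,0,0,255],[0,-0.04,0,0,0,0,255],[0,-0.04,0,0,0,0,255],[0,-0.04,0,0,0,0,255],[0,0,0,0,0,0,255]],
])

```text
time_s: 16.15
eef_pos: [0.5796, 0.3054, 0.2407]
eef_rot: [0.0, 0.588, 0.809, 0.0]
wrist_force: [4.0, 3.7, 4.7]
opening: 0.153
```

```bash
python3 chk.py
```

```text
grip tgt ('shift(tool,units)', array([-0.07,  0.64,  0.  ]), 'turn units', array([ 0.  ,  0.  , -0.02])) F [4.  3.7 4.7] [0.5796 0.3054 0.2407]
panel centre x 0.0774 -> pushed mm 9.8 422
rim in jig (array([-0.6, -1.9]), array([112. , 139.7]), 89.67, 684, np.float64(67.5))
floor slopes x,y [-0.0079  0.0058  0.0198] 1796 0.0196
```

Panel in by 9.8 mm, as predicted. Another 10 mm gently.

>>> drive_tool([
  [[0,-0.03,0,0,0,0,255],[0,-0.03,0,0,0,0,255],[0,-0.03,0,0,0,0,255],[0,-0.03,0,0,0,0,255],[0,-0.03,0,0,0,0,255],[0,-0.03,0,0,0,0,255],[0,-0.03,0,0,0,0,255],[0,0,0,0,0,0,255],[0,0,0,0,0,0,255],[0,0,0,0,0,0,255]],
])

```text
time_s: 17.2
eef_pos: [0.5702, 0.3024, 0.2409]
eef_rot: [0.001, 0.588, 0.809, 0.001]
wrist_force: [7.7, 4.7, 2.7]
opening: 0.159
```

>>> drive_tool([
  [[0,0,0,0,0,0,255],[0,0,0,0,0,0,255],[0,0,0,0,0,0,255],[0,0,0,0,0,0,255],[0,0,0,0,0,0,255],[0,0,0,0,0,0,255]],
])

```text
time_s: 17.8
eef_pos: [0.5702, 0.3024, 0.2408]
eef_rot: [0.001, 0.588, 0.809, 0.001]
wrist_force: [9.6, 5.3, 1.8]
opening: 0.158
```

```bash
python3 chk.py; python3 - <<'E'
from h import *; from bench import ctrl
c=ctrl.camera("top");s=ctrl.camera("scene")
cv2.imwrite("pics/e1.png",np.hstack([cv2.resize(c["pixels"][200:340,70:210,::-1],(400,400)),cv2.resize(s["pixels"][160:340,340:480,::-1],(311,400))]))
E
```

```text
grip tgt ('shift(tool,units)', array([-0.07,  0.83,  0.  ]), 'turn units', array([ 0.02,  0.  , -0.02])) F [9.6 5.3 1.8] [0.5702 0.3024 0.2408]
panel centre x 0.0869 -> pushed mm 19.3 426
rim in jig (array([ 8.6, -2.1]), array([138.9, 112.6]), 0.07, 685, np.float64(67.6))
floor slopes x,y [-0.0046  0.0026  0.0197] 1789 0.0195
```

View pics/e1.png

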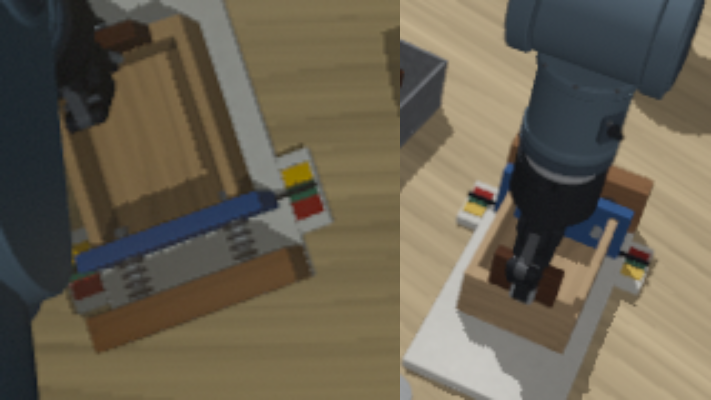

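The black pointers stand in the green on both sides (right pointer at about (300,188)), and the box is square and flat. I hold for over a second, then hand in.

>>> drive_tool([
  [[0,0,0,0,0,0,255],[0,0,0,0,0,0,255],[0,0,0,0,0,0,255],[0,0,0,0,0,0,255],[0,0,0,0,0,0,255],[0,0,0,0,0,0,255],[0,0,0,0,0,0,255],[0,0,0,0,0,0,255],[0,0,0,0,0,0,255],[0,0,0,0,0,0,255]],
])

```text
time_s: 18.95
eef_pos: [0.5703, 0.3024, 0.2408]
eef_rot: [0.001, 0.588, 0.809, 0.001]
wrist_force: [8.7, 4.0, 1.6]
opening: 0.155
```

```bash
python3 chk.py; python3 -c "
from bench import ctrl
print(ctrl.hand_in())"
```

```text
grip tgt ('shift(tool,units)', array([-0.07,  0.83,  0.01]), 'turn units', array([ 0.02,  0.  , -0.02])) F [8.7 4.  1.6] [0.5703 0.3024 0.2408]
panel centre x 0.0868 -> pushed mm 19.2 425
rim in jig (array([ 8.5, -2. ]), array([112.2, 139. ]), 89.99, 687, np.float64(67.6))
floor slopes x,y [-0.0066  0.008   0.02  ] 1790 0.0198
the job is handed in; nothing more can be done
None
```

The five pieces are in the felt bin, and I handed the job in at about 19 s with the box still gripped and pressing the panel. No verdict was reported.

- **Pieces:** I tipped the box over the bin, and the top camera then showed all five inside it.
- **Press:** In the last check the panel was pushed in 19.2 mm, which is about 9.6 N by the spring rate. The wrist force was about 9.6 N horizontally, which agrees. In the last picture the black pointers were in the green.
- **Fit:** The box was about 2 mm off centre, square to within 0.1°, and flat to within 0.5°.
- **Disagreement:** An earlier scene-camera fit of the box's angle read 14.9°, while the top camera read 17.9°. I went with the top camera and the arm's own pose, and the final contact with the panel was square.
- **Other things on the desk:** The arm kept clear of the cup, glue, jar, screwdriver and cork sample, and none looked moved in the pictures. I did not measure their positions again.

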